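# Set the test microphone boom to its 150 mark and hold it

### The job

Set up the test microphone for the speaker check: take the boom only by its black grip, squeeze the release key in to unlock it before you draw it out, swing the boom until the microphone points at the middle of the amplifier's bare loudspeaker, and draw the boom out until the 150 mm scale ring stands at the lip of the collar. Finish while still holding it there, key squeezed in and everything still: nothing else keeps it at the mark until I nip up the collar's thumb screw, so do not let go. Do not touch the microphone and leave the other things on the bench where they are.

Things in the scene. Friction and masses are not known exactly. Their poses are not given: they have to be found in the camera images.
- pivot (a point): The vertical swivel axis of the table microphone stand (heavy round dark steel base, 150 mm across; thin column), at the height of the boom's axis, 140 mm above the bench. The base is fixed to the bench. The boom is level and swings about this axis; the top of the swivel stands 153 mm above the bench, a thumb screw on the collar 169 mm.
- swing (a joint): Swing of the boom about the stand's vertical axis, rad, growing counter-clockwise seen from above; stiff (0.25 N m of friction, stays where it is left), free between -0.9 and 0.9.
- collar_lip (a point): The lip (open end) of the outer tube's black collar, on the boom's axis, 160 mm from the swivel axis: the scale is read here. The inner tube (bright, 12 mm thick) carries black scale rings, a thin one (1.5 mm wide) every 10 mm and a broad one (4 mm) every 50 mm: 0, 50, 100, 150, counted from the grip backwards, the 0 ring nearest the grip (25 mm behind its rear face). A ring's middle is its mark.
- boom (a joint): How far the inner tube is drawn out, m = the scale reading at the collar's lip (0 to 0.180). It starts parked, at about 0, where the catch of the release locks it (about 1 mm of play). Once the key is squeezed and the boom has left its parked place it slides freely, with about 1.5 N, and only a hand keeps it at a mark until the collar's thumb screw is tightened.
- grip (a point): Centre of the black grip (50 mm along the boom, 32 mm wide across it without the key, 32 mm high) on the inner tube, on the boom's axis, 140 mm above the bench, 210 mm plus the scale reading from the swivel axis. x along the boom outwards to the microphone, y level to the side on which the key sits, z up. The grip's sides lie at y = -16 and +16 mm; there is free room on both sides and above.
- release (a joint): Release key, m pressed in: 0 out, 0.006 fully in, flush with the grip's side. Sprung: 5 N to start, 10 N fully in. It lets the parked boom go when it is in by more than half; keep it squeezed fully in. Squeeze it between two fingers, one on the key and one on the grip's opposite side.
- key: The grey ribbed release key in the +y side of the grip (20 mm along the boom, 22 mm high), standing 6 mm proud of the side when out. The origin is the middle of its outer face.
- mic: The slim steel microphone (12 to 19 mm thick) and its black holder, in line with the boom ahead of the grip, from 30 to 170 mm beyond the grip's centre. Not to be touched. The origin lies at the grip's centre.
- speaker (a point): Middle of the bare loudspeaker in the front of the black guitar amplifier (300 mm wide, 308 mm high, 180 mm deep, fixed): the tip of the grey domed dust cap, 50 mm across, half-way along the amplifier's width, 140 mm above the bench. When the boom points at it, it lies on the boom's axis (y = 0 as seen from the grip).
- meter_mid (a point): Grey multimeter, 75 x 150 x 32 mm. Bystander: leave it alone. The point is its centre.
- driver_mid (a point): Screwdriver with a wooden handle, 200 mm long. Bystander: leave it alone. The point is its centre.
- bowl_mid (a point): Amber glass bowl, 110 mm across, 42 mm high. Bystander: leave it alone. The point is its centre.
- tumbler_mid (a point): Glass tumbler, 68 mm across, 85 mm high. Bystander: leave it alone. The point is its centre.
- tape_mid (a point): Roll of paper tape lying flat, 90 mm across, 24 mm high. Bystander: leave it alone. The point is its centre.
- jar_mid (a point): Glass jar with a steel cap, 60 mm across, 75 mm high. Bystander: leave it alone. The point is its centre.
- tray_mid (a point): Grey small-parts tray, 100 x 140 x 30 mm. Bystander: leave it alone. The point is its centre.

How it is judged:
On the way:
1. the release key is squeezed in with the boom still in its parked place (value of joint release above 0.0045 m and contact force between the fingers and key above 2 N and value of joint boom below 0.02 m), for 0.2 s.
At the end, for the whole second after the job is handed in: The gripper still holds the grip with the key squeezed in (at least 4.5 of 6 mm, a finger pressing it with over 2 N), the scale reads 150 mm within 5 mm, the boom's axis passes the middle of the loudspeaker within 20 mm to the side, and boom and swivel are still (value of joint boom between 0.145 and 0.155 m and y of speaker in the frame of grip between -0.02 and 0.02 m and value of joint release above 0.0045 m and contact force between the fingers and key above 2 N and velocity of joint boom between -0.01 and 0.01 m/s and velocity of joint swing between -0.05 and 0.05 rad/s); the arm keeps its last pose, push and grip.
It fails at once if the microphone is touched (contact force between any of the arm, the fingers and mic above 3 N).
It fails at once if another thing on the bench is pushed out of its place (distance of any of meter_mid, driver_mid, bowl_mid, tumbler_mid, tape_mid, jar_mid, tray_mid from where it was at the start of the episode above 0.02 m).
It also fails if it takes over 40 s, if anything falls off the work surface, if the arm or the gripper's body presses on something with over 40 N, if the wrist force passes 120 N, or if a joint passes its speed limit or range.

### The arm

A 6-joint arm with a two-finger parallel gripper is mounted at the origin on the work surface. World frame = base frame: x ahead of the robot, y to its left, z up, the work surface at z = 0. Lengths are in m, angles in rad, forces in N, time in s.
With the tool pointing down it reaches from about 0.275 to 0.75 m from the base axis. Payload 10.2 kg.
Tool frame: the origin (TCP) lies at the very end of the fingers, on their centre line; the grasp point (between the pads) lies 19 mm behind it; z points along the fingers, y is the line along which they close (so a half turn about z gives the same grasp; the last joint's range is limited). The gripper opens to 85 mm and grips with 20 to 120 N. Pads are 22 mm wide; open, the fingers measure 114 mm over their backs; the gripper's body (76 mm by 85 mm) begins 54 mm behind the grasp point. The pads swing forward as they close: fully open they stand 13 mm farther back than shut.
Start: joints at [0.928, 0.313, 1.498, -0, 1.331, -0.223], TCP at [0.214, 0.479, 0.231] pointing down, gripper open.
Joint ranges: [-2.94, 2.94], [-0.97, 2.17], [0.19, 2.56], [-1.23, 4.37], [0.02, 3.11], [-2.88, 2.88]. Speed limits (rad/s): [2.39, 2.39, 3.01, 3.14, 3.14, 3.14].

### API

Orientations are given as a rotation vector (axis times angle).
In Python, from rig import state, grab_frame, finish_job gives the robot as it stands. The module is installed in compiled form; this text tells all that it offers.
- The arm moves only by the shell command python3 -m crank 'ROWS' [FORCE]. ROWS is a JSON object of lists of equal length, an entry for each row: "dp": the shift along the tool's x, y, z in m, a list of three; "turn": the turn about the tool's z in rad; "jaw": the finger opening in m, from 0 to 0.0854. In form: {"dp": [[dx, dy, dz], ...], "turn": [turn, ...], "jaw": [jaw, ...]}. A call has 1 to 10 rows; each row shifts and turns the commanded pose from where the row before left it, along the tool's axes as they then stand; what a row does not reach is not made up. A row lasts 1/10 s, in which the tool goes at most 50 mm and 8.59 degrees, less where a joint would pass 70% of its speed; a pose out of reach is approached as far as the arm can. A call with a gripper value outside its range is refused whole. The fingers move at their own pace and stop on an object; FORCE is the grip in N (left out, the last holds). Time passes only in rows, so rows that do not move let the fingers close. It gives the time, the measured TCP pose, the force, the opening and the grip force at its end, in the units of the state.
- state(): the state, without advancing time (a new reading comes with each control period).
- grab_frame(name): name is "scene" or "top" or "wrist"; returns a dict with "img" (400x640x3 uint8, red, green, blue), "fovy" (degrees; the focal length in pixels is half the picture's height over the tangent of half this angle, whatever the lens; pixels are square), "cx", "cy" (the principal point, pixels), "eye" and "orientation" of the camera in the world. Camera axes: x right, y down, z forward; pixel columns grow to the right and rows downward; lengths in m; the calibration is good to about 2 mm. A picture is of the moment at which its call begins. There is no depth.
- finish_job(): hands the job in; it is judged then, once.
The state is a dict: "clock": time; "q": joint angles; "dq": joint speeds; "tau": joint torques, N m; "tool_pos": TCP position; "ee_rot": TCP orientation; "wrist_force": force on the tool from outside, world axes, zero at the start; "wrist_torque": the same for the moment, N m; "gripper_width": finger opening in m; "gripper_force": force on a finger pad.
Only numpy, scipy, OpenCV 4.12 (cv2) and the standard library are available. Lean on these libraries where they do the work, as an engineer would, in place of code of your own. Each camera call takes 0.05 s, during which the arm holds its last target. There are 200 camera calls.

## Working session

There is one attempt and no reset: what is moved stays moved. The work goes in short steps, Python scripts to look and compute and a shell command to move; the robot and the scene stay as the last step left them, time stands still between calls to the robot, and variables do not carry over. Pictures are saved under pics/ and viewed, at most 10 in all, crops included, and the job is handed in when it is done.

```bash
mkdir -p pics; cat > h.py <<'E'
import numpy as np,cv2
from scipy.spatial.transform import Rotation as R
from rig import state,grab_frame,finish_job
def cam(f):
    fl=200/np.tan(np.radians(f["fovy"])/2); o=np.array(f["orientation"])
    return fl,(o if o.shape==(3,3) else R.from_rotvec(o).as_matrix() if o.size==3 else None)
def ray(f,u,v,z):
    fl,M=cam(f); d=M@np.array([(u-f["cx"])/fl,(v-f["cy"])/fl,1]); e=np.array(f["eye"])
    return e+d*(z-e[2])/d[2]
def pix(f,p):
    fl,M=cam(f); c=M.T@(np.array(p)-np.array(f["eye"])); return fl*c[0]/c[2]+f["cx"],fl*c[1]/c[2]+f["cy"]
E
python3 - <<'E'
from h import *
import pickle
for n in("scene","top"):
    f=grab_frame(n); cv2.imwrite(f"pics/{n}0.png",f["img"][:,:,::-1]); pickle.dump(f,open(n+".pkl","wb"))
    print(n,{k:f[k] for k in f if k!="img"})
print(state())
E
```

```text
scene {'fovy': 57.04080920966519, 'cx': 317.8285823002284, 'cy': 200.63421605112222, 'eye': array([1.25864217, 0.01465333, 0.64579123]), 'orientation': array([-1.60561982, -1.69954461,  0.89883948])}
top {'fovy': 49.520371932530395, 'cx': 329.54983884138284, 'cy': 207.43592972537357, 'eye': array([ 0.24625   , -0.01562298,  1.38273392]), 'orientation': array([-2.09104689,  2.12414266, -0.23418459])}
{'clock': 0.1, 'q': array([ 9.27599627e-01,  3.13403039e-01,  1.49834357e+00,  1.80049881e-05,
        1.33099870e+00, -2.23403397e-01]), 'dq': array([ 6.05381825e-04, -2.13964887e-03, -2.48857125e-03,  5.69717611e-04,
        4.31018855e-05, -2.77351278e-03]), 'tau': array([ 3.29701834e-03, -4.12896466e+01, -2.60140747e+01, -8.94516256e-05,
        2.98377679e-03,  7.25853579e-05]), 'tool_pos': array([0.2138474 , 0.47923025, 0.23079431]), 'ee_rot': array([-6.54480892e-01, -3.07215172e+00,  1.63146922e-03]), 'wrist_force': array([ 0.5241388 ,  0.6828372 , -0.88375793]), 'wrist_torque': array([-0.03617082,  0.03531397, -0.00534859]), 'gripper_force': 0.0, 'gripper_width': 0.08574054887457201}
```

View pics/top0.png

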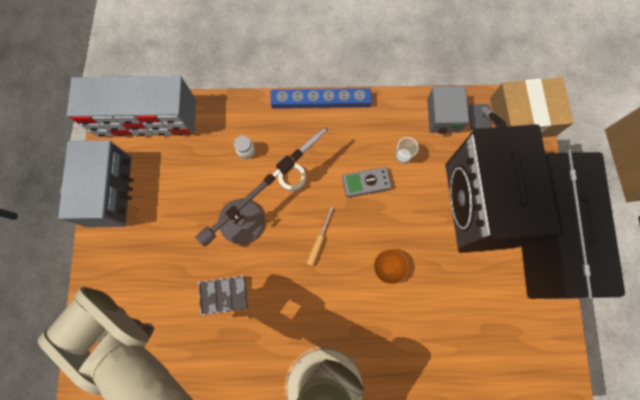

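View pics/scene0.png

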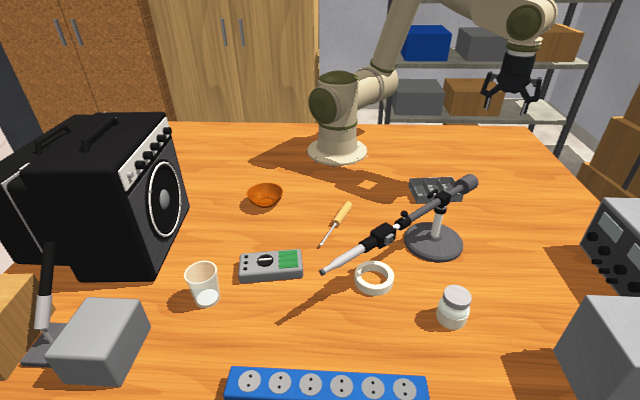

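The top view shows the stand swivel near (235,213), the grip near (287,163), the mic tip at (325,130), and the loudspeaker cone at about (461,198). In the scene view the dust cap is near (165,198) and the grip near (380,235).

```bash
python3 - <<'E'
from h import *
import pickle
t=pickle.load(open("top.pkl","rb"));s=pickle.load(open("scene.pkl","rb"))
for n,p,z in(("pivot",(235,213),.153),("grip",(287,163),.156),("tip",(325,130),.14),("speaker",(461,198),.14),("rear",(206,236),.14),("meter",(368,181),.03),("tumb",(405,150),.05),("bowl",(393,265),.04),("driver",(320,238),.02),("tape",(291,177),.024),("ampTL",(450,160),.25)): print(n,ray(t,*p,z).round(3))
for n,p,z in(("speaker",(165,198),.14),("grip",(380,236),.15),("tip",(322,272),.14),("swiv",(441,198),.153)): print(n,ray(s,*p,z).round(3))
a=cv2.resize(t["img"][110:260,190:350],None,fx=4.5,fy=3.9)[:,:400*2]
b=cv2.resize(s["img"][160:300,300:490],None,fx=4,fy=4)
cv2.imwrite("pics/b.png",b[:,:,::-1])
c=cv2.resize(t["img"][110:260,190:390],None,fx=4,fy=4);d=t["img"][120:260,430:570]
cv2.imwrite("pics/a.png",c[:,:,::-1]);
E
```

```text
pivot [0.506 0.252 0.153]
grip [0.655 0.102 0.156]
tip [ 0.764 -0.012  0.14 ]
speaker [ 0.544 -0.41   0.14 ]
rear [0.443 0.337 0.14 ]
meter [ 0.632 -0.148  0.03 ]
tumb [ 0.729 -0.27   0.05 ]
bowl [ 0.359 -0.215  0.04 ]
driver [0.449 0.009 0.02 ]
tape [0.651 0.102 0.024]
ampTL [ 0.625 -0.354  0.25 ]
speaker [ 0.541 -0.411  0.14 ]
grip [0.67  0.101 0.15 ]
tip [ 0.769 -0.014  0.14 ]
swiv [0.529 0.253 0.153]
```

View pics/b.png

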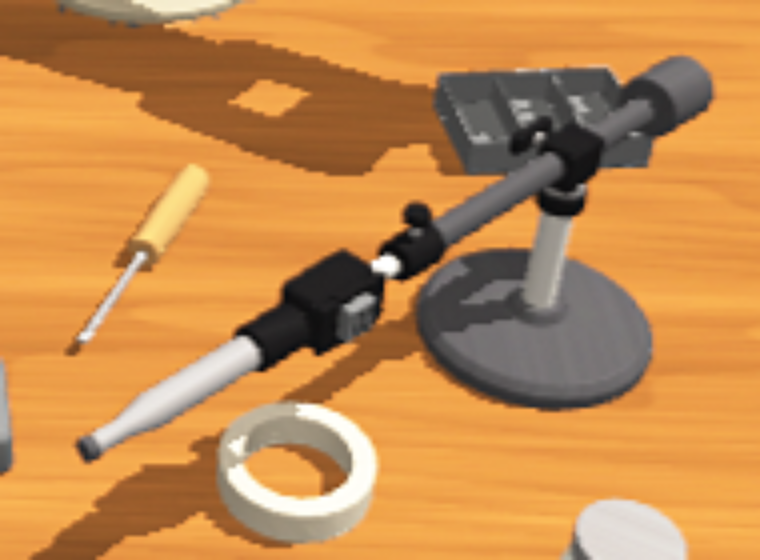

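View pics/a.png

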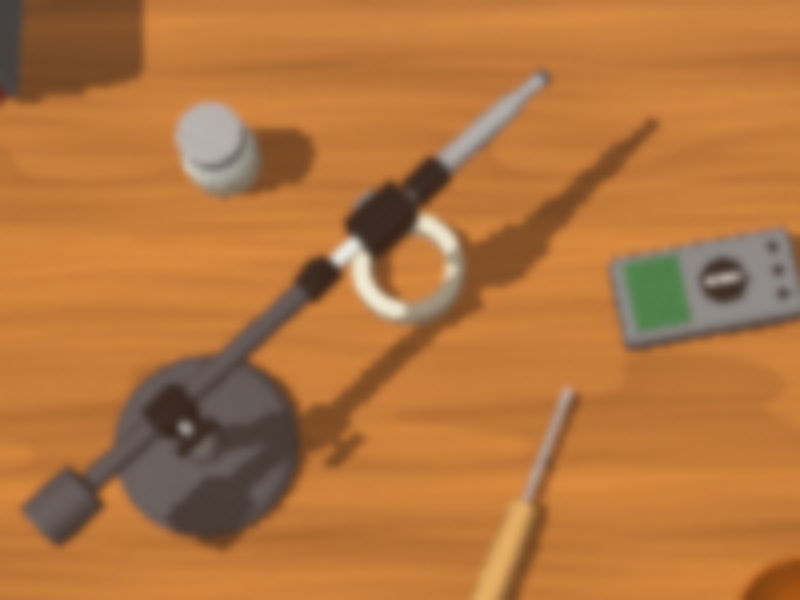

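The key (grey) is on the grip's far side (+x, +y world), and the grip sits above the tape roll's edge. I'm going above the grip first.

```bash
python3 -m crank '{"dp":[[-0.037,-0.0108,0],[-0.037,-0.0108,0],[-0.037,-0.0108,0],[-0.037,-0.0108,0],[-0.037,-0.0108,0],[-0.037,-0.0108,0],[-0.037,-0.0108,0],[-0.037,-0.0108,0],[-0.037,-0.0108,0],[-0.037,-0.0108,0]],"turn":[0,0,0,0,0,0,0,0,0,0],"jaw":[0.085,0.085,0.085,0.085,0.085,0.085,0.085,0.085,0.085,0.085]}'
python3 -m crank '{"dp":[[-0.037,-0.0108,0],[-0.037,-0.0108,0],[-0.037,-0.0108,0],[-0.037,-0.0108,0],[-0.037,-0.0108,0],[0,0,0],[0,0,0],[0,0,0],[0,0,0]],"turn":[0,0,0,0,0,0.14,0.13,0.13,0],"jaw":[0.085,0.085,0.085,0.085,0.085,0.085,0.085,0.085,0.085]}'
python3 - <<'E'
from h import *
import pickle
f=grab_frame("wrist");pickle.dump(f,open("w.pkl","wb"));cv2.imwrite("pics/w.png",f["img"][:,:,::-1])
s=state();print({k:f[k] for k in f if k!="img"},s["q"],s["tool_pos"],R.from_rotvec(s["ee_rot"]).as_matrix().round(3))
E
```

```text
clock: 1.1
tool_pos: [0.5088, 0.2287, 0.231]
ee_rot: [-0.655, -3.072, 0.0]
wrist_force: [0.6, -0.1, 0.5]
gripper_width: 0.0854
gripper_force: 0.0
clock: 2.0
tool_pos: [0.6547, 0.1052, 0.2308]
ee_rot: [-1.253, -2.88, 0.0]
wrist_force: [0.2, -0.2, -0.0]
gripper_width: 0.0851
gripper_force: 0.0
{'fovy': 69.00792816544303, 'cx': 315.1824203427541, 'cy': 201.69159263917095, 'eye': array([0.60974623, 0.15263218, 0.37403109]), 'orientation': array([2.69106305, 1.05936512, 0.14078217])} [-1.68615750e-02  6.32889838e-01  1.01378966e+00 -3.96360892e-06
  1.49572361e+00 -7.70643698e-01] [0.65466009 0.10527588 0.23087225] [[-0.684  0.729 -0.001]
 [ 0.729  0.684  0.   ]
 [ 0.001 -0.001 -1.   ]]
```

View pics/w.png

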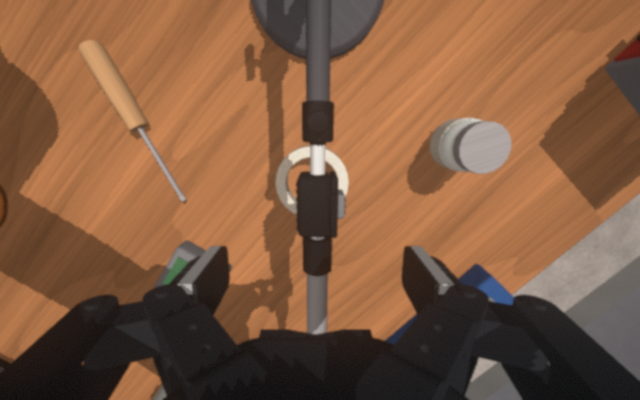

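The wrist view shows the boom vertical at u≈318, grip spanning rows 173–237, key at (341,205), and the collar lip near row 143.

```bash
python3 - <<'E'
from h import *
import pickle
f=pickle.load(open("w.pkl","rb"));s=state();M=R.from_rotvec(s["ee_rot"]).as_matrix()
for n,p,z in(("gripRear",(318,174),.156),("gripFront",(318,237),.156),("key",(341,205),.14),("lip",(318,143),.146),("tube",(318,20),.15),("mic",(318,320),.148)):
    q=ray(f,*p,z); print(n,q.round(4),"in tool",(M.T@(q-s["tool_pos"])).round(4))
for p in [(.506,.252),(.503,.257)]:
    print(pix(f,(*p,.153)))
E
```

```text
gripRear [0.6367 0.1267 0.156 ] in tool [0.0279 0.0017 0.0749]
gripFront [0.6717 0.0895 0.156 ] in tool [-0.0232  0.0016  0.0749]
key [0.6707 0.1188 0.14  ] in tool [-0.0011  0.021   0.0909]
lip [0.6215 0.1432 0.146 ] in tool [0.0503 0.0018 0.0849]
tube [0.5649 0.2035 0.15  ] in tool [0.133  0.0019 0.0809]
mic [0.7289 0.0284 0.148 ] in tool [-0.1069  0.0016  0.0828]
(np.float64(301.7055695308558), np.float64(-122.99396339731919))
(np.float64(303.61517148902425), np.float64(-134.95773050436475))
```

```bash
python3 -m crank '{"dp":[[0.002,0.0017,0.02],[0,0,0.03],[0,0,0.03],[0,0,0.023],[0,0,0.01],[0,0,0],[0,0,0],[0,0,0],[0,0,0],[0,0,0]],"turn":[0,0,0,0,0,0,0,0,0,0],"jaw":[0.085,0.085,0.085,0.085,0.085,0.085,0.06,0.05,0.042,0.03]}' 40
python3 -m crank '{"dp":[[0,0,0],[0,0,0],[0,0,0],[0,0,0],[0,0,0],[0,0,0],[0,0,0],[0,0,0]],"turn":[0,0,0,0,0,0,0,0],"jaw":[0.02,0.02,0.02,0.02,0.02,0.02,0.02,0.02]}' 40
python3 - <<'E'
from h import *
f=grab_frame("wrist");cv2.imwrite("pics/w2.png",f["img"][:,:,::-1])
s=state();print(s["wrist_force"],s["wrist_torque"],s["gripper_width"],s["gripper_force"])
E
```

```text
clock: 3.05
tool_pos: [0.6552, 0.1078, 0.1198]
ee_rot: [1.251, 2.879, 0.001]
wrist_force: [-1.1, -1.0, 3.6]
gripper_width: 0.0312
gripper_force: 39.7
clock: 3.85
tool_pos: [0.6552, 0.1079, 0.1198]
ee_rot: [1.25, 2.88, 0.001]
wrist_force: [-0.2, 0.1, 5.6]
gripper_width: 0.0315
gripper_force: 39.8
[-0.36458333 -0.97294773  6.6259404 ] [-0.10898059  0.19846032  0.091172  ] 0.03165784169554684 39.819150318871834
```

View pics/w2.png

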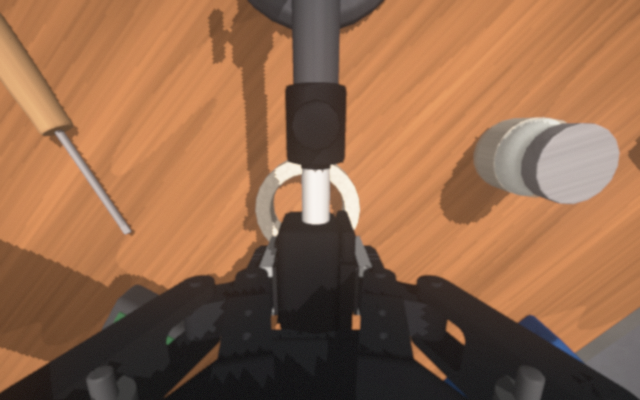

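The grip is held with the key flush (31.6 mm opening), and the 0 ring is at the lip. Next I swing the boom clockwise about the pivot.

```bash
python3 -m crank '{"dp":[[0.0005,-0.0147,0],[0.0005,-0.0147,0],[0.0005,-0.0147,0],[0.0005,-0.0147,0],[0.0005,-0.0147,0]],"turn":[0.07,0.07,0.07,0.07,0.07],"jaw":[0.02,0.02,0.02,0.02,0.02]}' 40
python3 -m crank '{"dp":[[0.0005,-0.0147,0],[0.0005,-0.0147,0],[0.0005,-0.0147,0],[0.0005,-0.0147,0],[0.0005,-0.0147,0],[0,0,0],[0,0,0]],"turn":[0.07,0.07,0.07,0.07,0.07,0,0],"jaw":[0.02,0.02,0.02,0.02,0.02,0.02,0.02]}' 40
python3 - <<'E'
from h import *
s=state();M=R.from_rotvec(s["ee_rot"]).as_matrix();print(s["tool_pos"],M.round(3),s["wrist_force"],s["wrist_torque"])
f=grab_frame("wrist");cv2.imwrite("pics/w3.png",f["img"][:,:,::-1])
E
```

```text
clock: 4.4
tool_pos: [0.5934, 0.0677, 0.1197]
ee_rot: [1.736, 2.616, 0.002]
wrist_force: [-0.3, 1.7, 7.0]
gripper_width: 0.0313
gripper_force: 40.2
clock: 5.1
tool_pos: [0.5223, 0.0514, 0.1197]
ee_rot: [2.163, 2.276, 0.002]
wrist_force: [-0.8, 0.3, 8.3]
gripper_width: 0.0315
gripper_force: 40.5
[0.52226613 0.05143888 0.11971116] [[-0.051  0.999  0.002]
 [ 0.999  0.051 -0.   ]
 [-0.     0.002 -1.   ]] [-0.82125734  0.26984455  8.30945145] [-0.05752421  0.50863735  0.11519862]
```

View pics/w3.png

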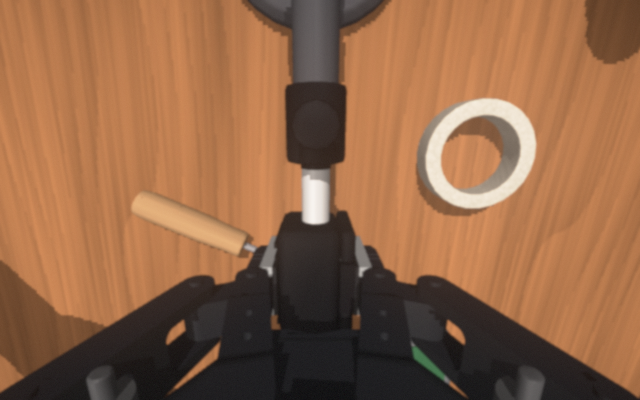

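The boom now points within a few mm of the speaker and the grasp hasn't shifted. Next I draw it out.

```bash
python3 -m crank '{"dp":[[-0.006,0,0],[-0.016,0,0],[-0.02,0,0],[-0.02,0,0],[-0.02,0,0],[-0.02,0,0],[-0.02,0,0],[-0.015,0,0],[-0.008,0,0],[-0.003,0,0]],"turn":[0,0,0,0,0,0,0,0,0,0],"jaw":[0.02,0.02,0.02,0.02,0.02,0.02,0.02,0.02,0.02,0.02]}' 40
python3 -m crank '{"dp":[[0,0,0],[0,0,0],[0,0,0]],"turn":[0,0,0],"jaw":[0.02,0.02,0.02]}' 40
python3 - <<'E'
from h import *
import pickle
s=state();M=R.from_rotvec(s["ee_rot"]).as_matrix();print(s["tool_pos"],M[:,0].round(3),s["wrist_force"])
f=grab_frame("wrist");cv2.imwrite("pics/w4.png",f["img"][:,:,::-1]);pickle.dump(f,open("w4.pkl","wb"))
t=grab_frame("top");c=grab_frame("scene")
a=cv2.resize(t["img"][150:300,200:500],(800,400));b=cv2.resize(c["img"][140:290,140:440],(800,400))
cv2.imwrite("pics/c.png",cv2.resize(np.vstack([f["img"][:,170:470][:, :],]),None,fx=1.4,fy=1.4)[:,:,::-1])
cv2.imwrite("pics/d.png",cv2.resize(np.vstack([a,b]),(600,600))[:,:,::-1])
E
```

```text
clock: 6.15
tool_pos: [0.5301, -0.0972, 0.1195]
ee_rot: [2.163, 2.276, 0.001]
wrist_force: [-0.9, 2.6, 8.1]
gripper_width: 0.0315
gripper_force: 40.4
clock: 6.45
tool_pos: [0.5301, -0.0969, 0.1196]
ee_rot: [2.162, 2.276, 0.0]
wrist_force: [-0.8, -2.3, 7.7]
gripper_width: 0.0312
gripper_force: 40.3
[ 0.53007049 -0.09688684  0.11957376] [-0.052  0.999 -0.002] [-0.80711158 -2.30330371  7.68183604]
```

View pics/c.png

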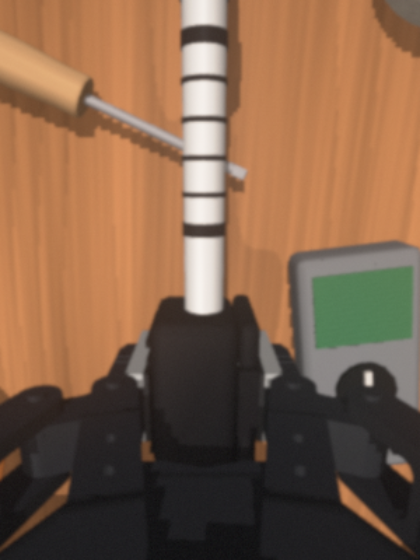

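View pics/d.png

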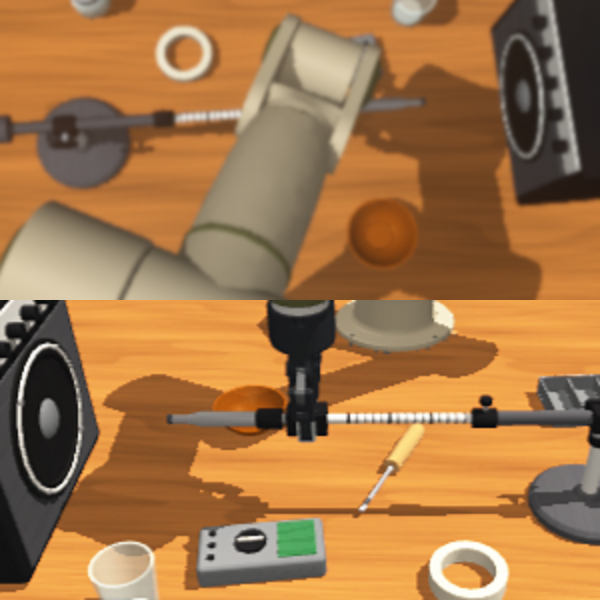

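The wrist view shows ring 0 at the row where the lip stood before the draw, and the tube has not slipped in the grip. The top and scene views show the mic aimed at the speaker cone. Next, a numeric check of aim and reading.

```bash
python3 -m crank '{"dp":[[-0.0015,0,0],[0,0,0],[0,0,0],[0,0,0],[0,0,0]],"turn":[0,0,0,0,0],"jaw":[0.02,0.02,0.02,0.02,0.02]}' 40
python3 - <<'E'
from h import *
s=state();M=R.from_rotvec(s["ee_rot"]).as_matrix();p=np.array(s["tool_pos"]);print(p,s["wrist_force"],s["gripper_width"])
t=grab_frame("top");c=grab_frame("scene")
tip=ray(t,200+424/2,150+102/2,.14);tip2=ray(c,140+168/2,140+119/2,.14);print("tip",tip,tip2)
for q in(tip,tip2):
    for sp in(ray(t,461,198,.14),ray(c,165,198,.14)):
        piv=np.array([.5107,.2613]);d=(q-[*piv,.14])[:2];d/=np.linalg.norm(d);r=sp[:2]-piv
        print("miss via pivot-tip",d[0]*r[1]-d[1]*r[0], "via tool", M[:,1]@(sp-p), "tip dist",np.linalg.norm(q[:2]-piv))
# lip/rings in scene
u=c["img"][168:212,290:400]; cv2.imwrite("pics/e.png",cv2.resize(u,None,fx=7,fy=7,interpolation=cv2.INTER_CUBIC)[:,:,::-1])
E
```

```text
clock: 7.1
tool_pos: [0.5301, -0.0981, 0.1196]
ee_rot: [2.162, 2.277, 0.001]
wrist_force: [-1.0, 0.1, 6.1]
gripper_width: 0.0316
gripper_force: 40.4
[ 0.53013354 -0.09808713  0.11956277] [-1.04944924  0.07989895  6.11148281] 0.0316432116137227
tip [ 0.53723404 -0.26509623  0.14      ] [ 0.5404228  -0.26457081  0.14      ]
miss via pivot-tip -0.00046751870243546406 via tool -0.002171885137804361 tip dist 0.5270645548765396
miss via pivot-tip -0.003857229492385459 via tool -0.005563017494276579 tip dist 0.5270645548765396
miss via pivot-tip -0.004566735016268475 via tool -0.002171885137804361 tip dist 0.5267101235231909
miss via pivot-tip -0.007962813553856703 via tool -0.005563017494276579 tip dist 0.5267101235231909
```

View pics/e.png

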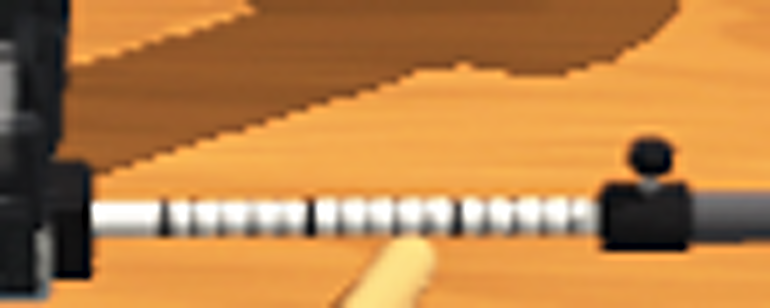

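Rings 0, 50 and 100 stand at 164, 311 and 457 px, which puts 150 at about 602. The lip is at about 600, so the scale reads 150. The aim is within a few mm and everything is still.

```bash
python3 -c "
from rig import *
print(finish_job())"
```

```text
the job is handed in; nothing more can be done
None
```

The job is handed in: the gripper still holds the boom by its grip with the key squeezed in. By my camera measurements the scale reads 150 mm at the lip within about 1 mm, and the microphone points within about 8 mm of the speaker's middle. The hand-in returned no verdict.

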